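# Bolt a chair leg into the sprung holding jig

### The job

Push the turned chair leg along its trough, without lifting it out, until its square end is fully home against the end stop. Then press the sprung bar all the way down across the leg and, while holding it down against its spring, slide the bolt on the bar fully home under the keeper arch so that the bar stays down when you let go. Leave the hammer, jar and tray where they are.

Things in the scene. Friction and masses are not known exactly. Their poses are not given: they have to be found in the camera images.
- jig: Plywood holding jig fixed to the bench, board 18 mm thick, x -150..+125, y -250..+110 mm in its own frame; origin on its underside at bench level, z up. A trough for the leg runs along its y, centred on x = -30: floor = board top (z = 18), two walls 8 mm thick, 50 apart inside, tops at z = 38, y -240..+70.
- stop_face (a point): Face of the dark wooden end stop across the trough's +y end, at (-30, +70, 40) mm in the jig's frame, axes as the jig's; stop 80 wide, 16 thick, top 52 above the bench.
- hinge_axis (a point): Middle of the sprung bar's hinge axis, which runs along jig y, at (-120, 0, 59) mm in the jig's frame, between two steel cheeks (tops at z = 74). The bar is flat steel 200 long, 30 wide, 10 mm thick, its mid-plane on the axis; it crosses over the trough towards jig +x. Fully down it is level at y -15..+15, underside z = 54, top z = 64.
- keeper_arch (a point): Middle of the underside of the keeper arch's cross-piece, at (97, 0, 81) mm in the jig's frame: a fixed steel arch just beyond the bar's free end, x 92..102, inside opening y -15..+15, top z = 89.
- bar (a joint): Angle of the bar, rad: 0 = fully down (level, on a rubber buffer that gives about 0.02), 0.7 = sprung up (start). A 0.6 N m/rad torsion spring drives it up: holding it down takes about 1.25 N m (12 N at 100 mm from the hinge, 9 N at 140 mm). Let go unbolted, it springs up; bolted, it rests at 0.04. The leg's square block, if still under it, keeps it from going down.
- bolt (a joint): Slide of the bolt along the bar away from the hinge, m: 0 = drawn back, 0.030 = fully home (start 0 to 0.006); friction 1.5 N, stays put. Bolt 12 wide, 8 high, on the bar's top, 142 to 196 mm from the hinge axis at 0, 172 to 226 at 0.030. With the bar down (under 0.035 rad) it passes under the arch (212 to 222 mm from the axis); if out while the bar is up it strikes the arch from above.
- knob (a point): Centre of the bolt's upright steel knob, 16 mm diameter, 30 tall, on the bar's centre line, 150 mm from the hinge axis plus the bolt's slide; bar down: 88 mm above the bench (top 103). The knob's back is flush with the bolt's back end. Its z points square out of the bar's top, its x along the bar away from the hinge.
- press_pad (a point): Point in the middle of the bar's top face, 100 mm from the hinge axis; the bar's top is plain and free from 25 to 142 mm from the axis (bolt drawn back) and may be pressed anywhere there. A black rubber buffer post stands under the bar at jig x = +50, y = 0, top z = 54.
- leg_block_end (a point): Centre of the end face of the leg's square block (44 x 44 x 50 mm long), the leg's +y end. Fully home it touches the end stop: y = +70, x = -30 mm in the jig's frame; it starts 40 to 100 mm short of that. The leg's axis lies 40 mm above the bench.
- leg_foot_end (a point): Centre of the outer face of the leg's round foot disc (44 mm diameter, 18 thick, top 62 mm above the bench), 200 mm from the block's end face; push here towards jig +y.
- leg: Loose cream-painted turned wooden leg, 200 mm long, about 160 g, lying in the trough along jig y: square block at its +y end, slim shank 22 mm thick (beads to 31), round foot disc at its -y end. Origin on its underside at mid-length, 18 mm above the bench; its y points to the block.
- hammer: Tack hammer lying on the bench beside the jig, on the end-stop side; bystander.
- tack_jar: Closed glass jar with black cap, 60 mm diameter, 85 mm tall; bystander, origin under its centre.
- tack_tray: Open black tray 100 x 75 x 35 mm; bystander, origin under its centre.
Not all that is in view belongs to the job. Of the things that look like the leg, the middle-sized one is meant.

How it is judged (in metres and radians):
On the way, in this order (a step that is already met when the one before it is completed fails the run):
1. the leg is against the end stop (within 5 mm) with the bar still up (y of leg_block_end in the frame of jig above 0.065 m and value of joint bar above 0.3 rad), for 0.1 s.
2. the bar is pressed down across the leg with the bolt not yet under the arch (y of leg_block_end in the frame of jig above 0.065 m and value of joint bar below 0.045 rad and value of joint bolt below 0.016 m), for 0.05 s.
At the end, for the whole second after the job is handed in: The leg lies in the trough with its square end within 5 mm of the end stop, the bar is down (under 0.06 rad) held by its bolt, the bolt is slid at least 24 of its 30 mm, everything is released and at rest (y of leg_block_end in the frame of jig above 0.065 m and z of leg_block_end in the frame of jig below 0.05 m and value of joint bar below 0.06 rad and value of joint bolt above 0.024 m and velocity of joint bar between -0.05 and 0.05 rad/s and linear speed of leg below 0.02 m/s); the robot touches nothing.
It fails at once if the leg is lifted out of the trough (z of leg_block_end in the frame of jig above 0.075 m).
It fails at once if the hammer is moved more than 30 mm (distance of hammer from where it was at the start of the episode above 0.03 m).
It fails at once if the jar is moved more than 30 mm (distance of tack_jar from where it was at the start of the episode above 0.03 m).
It fails at once if the tray is moved more than 30 mm (distance of tack_tray from where it was at the start of the episode above 0.03 m).
It also fails if it takes over 51 s, if anything falls off the work surface, if the arm or the gripper's body presses on something with over 40 N, if the wrist force passes 120 N, or if a joint passes its speed limit or range.

### The arm

A 6-joint arm with a two-finger parallel gripper is mounted at the origin on the work surface. World frame = base frame: x ahead of the robot, y to its left, z up, the work surface at z = 0. Lengths are in m, angles in degrees, forces in N, time in s.
With the tool pointing down it reaches from about 0.25 to 0.725 m from the base axis. Payload 9.7 kg.
Tool frame: the origin (TCP) lies midway between the tips of the shut fingers; the grasp point (between the pads) lies 19 mm behind it; x points along the fingers, y is the direction in which the jaws open and shut, and the axes are right-handed (so a half turn about x gives the same grasp; the last joint's range is limited). The gripper opens to 85 mm and grips with 20 to 120 N. Pads are 22 mm wide; open, the fingers measure 114 mm over their backs; the gripper's body (76 mm by 85 mm) begins 54 mm behind the grasp point. The pads swing forward as they close: fully open they stand 13 mm farther back than shut.
Start: joints at [-76.662, 4.979, 10.078, 95.1, 0, 90], TCP at [0.127, -0.535, 0.231] pointing down, gripper open.
Joint ranges: [-179.16, 179.16], [-48.56, 103.87], [-65.8, 70.77], [-126.05, 130.52], [-82.76, 87.17], [-180, 180]. Speed limits (degrees/s): [127.2, 127.2, 147.25, 180, 180, 180].

### API

Orientations are given as [roll, pitch, yaw] about the fixed x, y, z axes, in that order (R = Rz(yaw) Ry(pitch) Rx(roll)).
In Python, from workcell import bot, cams gives the robot as it stands.
- The arm moves only by the tool apply_moves, never from a script. Its argument "commands" is a list of rows, each a list of 5 numbers: the shift along the tool's x, y, z in m, then the turn about the tool's x in rad, then the opening, from -1 (shut) to 1 (fully open). In form: [[tx, ty, tz, roll, hand], ...]. A call has 1 to 12 rows; each row is the pose to reach, as a shift and turn from the pose measured when the call began, along the tool's axes at that moment; what a row does not reach only later rows make up. A row lasts 1/10 s, in which the tool goes at most 50 mm and 8.59 degrees, less where a joint would pass 70% of its speed; a pose out of reach is approached as far as the arm can. A call with a gripper value outside its range is refused whole. The fingers move at their own pace and stop on an object; "newtons" is the grip in N (left out, the last holds). Time passes only in rows, so rows that repeat a pose let the fingers close. It gives the time, the measured TCP pose, the force and the opening at its end, in the units of the state.
- bot.get_obs(): the state, without advancing time (a new reading comes with each control period).
- cams.camera(name): name is "scene" or "side" or "wrist"; returns a dict with "frame" (384x512x3 uint8, blue, green, red), "depth" (384x512 float32, m along the optical axis (not along the pixel's ray), 0 where there is no reading), "camera_matrix" (3x3 intrinsics, pixels), "R" (3x3) and "t" (3): a world point X has camera coordinates R X + t; the wrist camera has in their place "mount" (4x4, takes a point from camera to tool coordinates, whose origin is the TCP and whose axes are the tool frame's). Camera axes: x right, y down, z forward; pixel columns grow to the right and rows downward; lengths in m; the calibration is good to about 2 mm. A picture is of the moment at which its call begins: read the wrist's pose just before it.
- bot.job_done(): hands the job in, once; it reports no verdict.
Trained networks look in the newest picture that a camera, given by its name, has taken for a name from the list of things; names that differ only in an ending like _2 or _b are one class to them, and where a whole thing is asked for, a point or a joint stands for the part that bears it (a point fixed in the world has none). Each returns a list of dicts, best first, with "confidence" (0 to 1); they miss things now and then, are a little off and sometimes report something else, mostly with a low value. They report only what shows in the picture. A call takes as long as a camera call. They do not tell look-alikes from the thing itself.
- cams.spot_in(name, camera): "rect" ([left, top, right, bottom] in pixels, round what is visible of it).
The state is a dict: "time": time; "q": joint angles; "qd": joint speeds; "joint_efforts": joint torques, N m; "ee_pos": TCP position; "tcp_rot": TCP orientation; "wrist_force": force on the tool from outside, world axes, zero at the start; "torque": the same for the moment, N m; "opening": finger opening in m.
Only numpy, scipy, OpenCV 4.12 (cv2) and the standard library are available. Lean on these libraries where they do the work, as an engineer would, in place of code of your own. Each camera call takes 0.05 s, during which the arm holds its last target. There are 200 camera calls.

## Working session

There is one attempt and no reset: what is moved stays moved. The work goes in short steps, Python scripts to look and compute and a tool call to move; the robot and the scene stay as the last step left them, time stands still between calls to the robot, and variables do not carry over. Pictures are saved under pics/ and viewed, about 8 in all and at most 12, crops included, and the job is handed in when it is done.

Besides the shell and the picture viewer there is one more tool, called after "Emit:" as name(argument=value, ...), one argument or row to a line, values as JSON. apply_moves: Moves the arm, as the interface text tells. Its arguments: {"type":"object","properties":{"commands":{"type":"array"},"newtons":{"type":"number"}},"required":["commands"]}

```bash
mkdir -p pics
cat > h.py <<'E'
import numpy as np, cv2
from workcell import bot, cams
from scipy.spatial.transform import Rotation as Ro
def cloud(c):
    K=c["camera_matrix"];d=c["depth"];v,u=np.indices(d.shape)
    P=np.dstack([(u-K[0,2])/K[0,0]*d,(v-K[1,2])/K[1,1]*d,d])
    return P
def world(c):
    P=cloud(c); return (P-c["t"])@c["R"]   # R^T (p - t)
def tool_T():
    o=bot.get_obs();T=np.eye(4);T[:3,3]=o["ee_pos"];T[:3,:3]=Ro.from_euler('xyz',o["tcp_rot"],degrees=True).as_matrix();return T
E
python3 - <<'E'
from h import *
print(bot.get_obs())
for n in("scene","side"):
    c=cams.camera(n); cv2.imwrite(f"pics/{n}0.png",c["frame"]); np.savez(n+"0.npz",**c)
    for t in("jig","leg","bar","knob","hammer","tack_jar","tack_tray","leg_block_end"):
        print(n,t,[(np.round(r["rect"]).tolist(),round(r["confidence"],2)) for r in cams.spot_in(t,n)][:4])
E
```

```text
{'time': 0.0, 'q': array([-7.66614840e+01,  5.01125040e+00,  1.00346700e+01,  9.50983310e+01,
       -1.74085835e-03,  8.99991934e+01]), 'qd': array([-0.05629852,  0.10713396, -0.01555893,  0.00094735, -0.0308978 ,
       -0.05500435]), 'joint_efforts': array([-4.20400493e-04, -5.20389318e+01,  4.64799428e+01,  1.65115652e-02,
        1.90960975e-05,  1.58943084e-05]), 'ee_pos': array([ 0.12682825, -0.53495238,  0.23058355]), 'tcp_rot': array([-88.66955576,  89.9250684 , 104.66976801]), 'wrist_force': array([-0.39948692, -0.29386568, -0.02327253]), 'torque': array([ 0.03862145, -0.034332  , -0.02547416]), 'opening': 0.08550604398720053}
scene jig [([193.0, 178.0, 316.0, 270.0], 0.88), ([355.0, 214.0, 391.0, 248.0], 0.57)]
scene leg [([118.0, 157.0, 190.0, 187.0], 0.63), ([232.0, 269.0, 254.0, 318.0], 0.58), ([353.0, 216.0, 391.0, 248.0], 0.39)]
scene bar [([268.0, 184.0, 283.0, 201.0], 0.77)]
scene knob [([274.0, 182.0, 279.0, 193.0], 0.39)]
scene hammer [([313.0, 194.0, 347.0, 249.0], 0.58)]
scene tack_jar [([165.0, 231.0, 188.0, 262.0], 0.72)]
scene tack_tray [([354.0, 216.0, 392.0, 247.0], 0.87)]
scene leg_block_end [([201.0, 211.0, 272.0, 232.0], 0.81), ([231.0, 271.0, 253.0, 318.0], 0.81), ([118.0, 157.0, 192.0, 188.0], 0.77)]
side jig [([185.0, 152.0, 296.0, 244.0], 0.84), ([232.0, 152.0, 252.0, 166.0], 0.57)]
side leg [([131.0, 176.0, 186.0, 199.0], 0.9), ([244.0, 161.0, 260.0, 212.0], 0.69), ([335.0, 124.0, 373.0, 175.0], 0.55)]
side bar [([224.0, 150.0, 285.0, 202.0], 0.89)]
side knob [([233.0, 150.0, 249.0, 167.0], 0.61)]
side hammer [([199.0, 236.0, 306.0, 268.0], 0.91)]
side tack_jar [([222.0, 138.0, 243.0, 168.0], 0.69), ([184.0, 152.0, 299.0, 247.0], 0.35)]
side tack_tray [([189.0, 275.0, 243.0, 311.0], 0.7), ([224.0, 148.0, 285.0, 200.0], 0.51)]
side leg_block_end [([337.0, 129.0, 374.0, 175.0], 0.92), ([243.0, 161.0, 261.0, 212.0], 0.75), ([135.0, 177.0, 187.0, 197.0], 0.57)]
```

Run:
```python
import cv2,numpy as np
a=cv2.imread("pics/scene0.png")[150:330,100:410];b=cv2.imread("pics/side0.png")[115:320,110:400]
a=cv2.resize(a,None,fx=2.5,fy=2.5,interpolation=3)[:,:775];b=cv2.resize(b,None,fx=2.7,fy=2.7,interpolation=3)
cv2.imwrite("pics/a.png",a);cv2.imwrite("pics/b.png",b)
```

```text
(no output)
```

View pics/a.png

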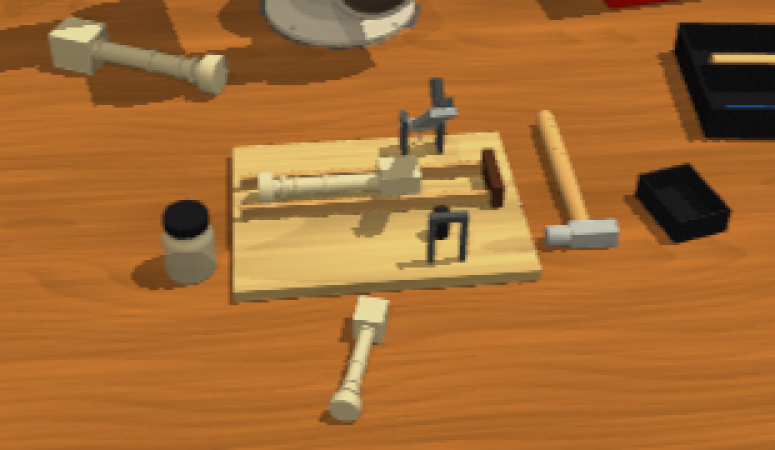

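View pics/b.png

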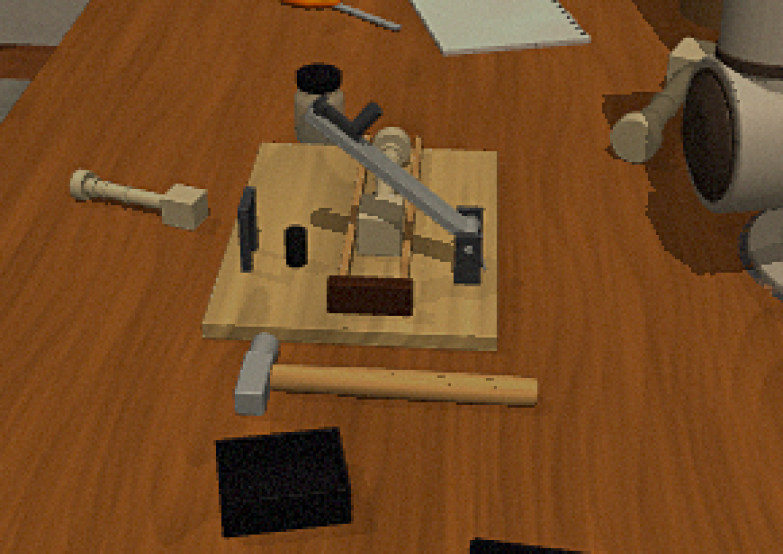

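The pictures show three leg look-alikes. In scene pixels they are (154,172), large and lying on the bench; (243,293), small and on the bench; and (236,221), middle-sized and in the trough. I choose the one in the trough. The bar is up, with its knob near side pixel (243,158). The hinge cheeks are at side (283,205) and the end stop is at side (247,224). Next I'll measure the jig from depth.

Run:
```python
from h import *
ws=[]
for n,(l,t,r,b) in(("scene",(188,172,322,276)),("side",(180,147,302,250))):
    c=dict(np.load(n+"0.npz")); W=world(c); S=W[t:b,l:r].reshape(-1,3); d=c["depth"][t:b,l:r].ravel(); S=S[d>0]
    print(n,"campos",-c["R"].T@c["t"])
    print(np.histogram(S[:,2],bins=np.arange(-.02,.2,.01)))
    B=S[(S[:,2]>.010)&(S[:,2]<.026)]; print(len(B),B.min(0),B.max(0))
    h=cv2.convexHull(B[:,:2].astype(np.float32)); rect=cv2.minAreaRect(h); print(rect, cv2.boxPoints(rect))
    ws.append(S)
    for nm,u,v in (("stop",(302,221),(0,0)),) if 0 else []: pass
for n,pts in(("scene",{"stop":(297,222),"arch":(279,237),"knob":(276,186),"block":(262,216),"foot":(205,224),"hammerhead":(332,244)}),("side",{"stop":(247,224),"block":(250,202),"foot":(255,168),"knob":(240,158),"hinge":(283,205),"arch":(201,200),"buffer":(219,206),"hammerhead":(204,256)})):
    c=dict(np.load(n+"0.npz"));W=world(c)
    for k,(u,v) in pts.items(): print(n,k,np.round(W[v,u],3))
np.save("ws.npy",np.vstack(ws))
```

```text
scene campos [ 1.62839274 -0.10519022  0.96499258]
(array([   0, 4849, 1779, 4736,  690,  765,  376,  304,  120,   38,   68,
          3,    9,    3,    5,    7,    2,    7,    9,    8,   65]), array([-0.02, -0.01,  0.  ,  0.01,  0.02,  0.03,  0.04,  0.05,  0.06,
        0.07,  0.08,  0.09,  0.1 ,  0.11,  0.12,  0.13,  0.14,  0.15,
        0.16,  0.17,  0.18,  0.19]))
5264 [ 0.2031088  -0.18631458  0.01001871] [0.70834381 0.26915666 0.02594966]
((0.4806182086467743, -0.005056053400039673), (0.4957003891468048, 0.4323211908340454), 73.34903717041016) [[ 0.2025025  -0.18057463]
 [ 0.6166956  -0.3044522 ]
 [ 0.7587339   0.17046252]
 [ 0.34454083  0.2943401 ]]
side campos [0.40211969 1.17516906 0.7397833 ]
(array([   0, 1033, 3599, 3795, 1597,  517,  359,  422,  315,  160,   87,
         68,   47,   45,   53,   43,   50,   44,   46,   82,   92]), array([-0.02, -0.01,  0.  ,  0.01,  0.02,  0.03,  0.04,  0.05,  0.06,
        0.07,  0.08,  0.09,  0.1 ,  0.11,  0.12,  0.13,  0.14,  0.15,
        0.16,  0.17,  0.18,  0.19]))
5213 [ 0.37846426 -0.21243655  0.01002699] [0.70552778 0.25662176 0.02599486]
((0.5426478385925293, 0.02139286696910858), (0.32520660758018494, 0.4692818224430084), 0.5890394449234009) [[ 0.37764093  0.25434974]
 [ 0.38246533 -0.21490727]
 [ 0.7076547  -0.211564  ]
 [ 0.7028303   0.257693  ]]
scene stop [0.526 0.154 0.051]
scene arch [0.629 0.081 0.085]
scene knob [0.516 0.085 0.184]
scene block [0.501 0.048 0.062]
scene foot [ 0.513 -0.129  0.053]
scene hammerhead [0.602 0.251 0.02 ]
side stop [0.497 0.165 0.041]
side block [0.499 0.062 0.042]
side foot [ 0.499 -0.11   0.054]
side knob [ 0.562 -0.277 -0.   ]
side hinge [0.41  0.105 0.064]
side arch [0.624 0.1   0.065]
side buffer [0.579 0.091 0.043]
side hammerhead [0.586 0.285 0.028]
```

Run:
```python
from h import *
T=tool_T();print(np.round(T,3))
c=cams.camera("wrist");print(np.round(c["mount"],3),c["camera_matrix"])
# vector to wanted view pose TCP (0.50,0.0,0.36)
print(T[:3,:3].T@(np.array([.47,.02,.36])-T[:3,3]))
```

```text
[[-0.     0.231 -0.973  0.127]
 [ 0.    -0.973 -0.231 -0.535]
 [-1.    -0.     0.     0.231]
 [ 0.     0.     0.     1.   ]]
[[-0.001 -0.28   0.96  -0.144]
 [ 1.     0.001  0.001  0.001]
 [-0.001  0.96   0.28  -0.073]
 [ 0.     0.     0.     1.   ]] [[264.76399034   0.         250.7768091 ]
 [  0.         264.76399034 193.79603833]
 [  0.           0.           1.        ]]
[-0.12871819 -0.46101223 -0.46194266]
```

Emit:
apply_moves(
  commands=[
    [-0.05,0,0,0,-1],
    [-0.1,-0.02,-0.02,0.1,-1],
    [-0.129,-0.05,-0.055,0.2,-1],
    [-0.129,-0.08,-0.09,0.233,-1],
    [-0.129,-0.11,-0.125,0.233,-1],
    [-0.129,-0.145,-0.16,0.233,-1],
    [-0.129,-0.18,-0.2,0.233,-1],
    [-0.129,-0.21,-0.235,0.233,-1],
    [-0.129,-0.245,-0.275,0.233,-1],
    [-0.129,-0.28,-0.31,0.233,-1],
    [-0.129,-0.31,-0.35,0.233,-1],
    [-0.129,-0.34,-0.385,0.233,-1],
  ],
)

```text
time: 2.15
ee_pos: [0.4239, -0.1135, 0.3606]
tcp_rot: [161.0, 89.9, -19.0]
wrist_force: [1.2, -1.2, 0.1]
opening: 0.0001
```

Emit:
apply_moves(
  commands=[
    [0,-0.045,-0.03,0,-1],
    [0,-0.09,-0.06,0,-1],
    [0,-0.133,-0.09,0,-1],
    [0,-0.133,-0.096,0,-1],
    [0,-0.133,-0.096,0,-1],
    [0,-0.133,-0.096,0,-1],
  ],
)

```text
time: 2.75
ee_pos: [0.5198, 0.0091, 0.3605]
tcp_rot: [-91.7, 89.6, 89.1]
wrist_force: [0.0, -0.0, -0.3]
opening: -0.0001
```

Run:
```python
from h import *
T=tool_T();print(np.round(T,3))
c=cams.camera("wrist");cv2.imwrite("pics/w1.png",c["frame"])
M=T@c["mount"];P=cloud(c);W=P@M[:3,:3].T+M[:3,3];np.savez("w1.npz",W=W,d=c["depth"],f=c["frame"],M=M,K=c["camera_matrix"])
S=W[c["depth"]>0]
B=S[(S[:,2]>.013)&(S[:,2]<.023)];print(len(B),np.percentile(B[:,2],[5,50,95]))
print(np.histogram(B[:,0],bins=np.arange(.3,.8,.02)),np.histogram(B[:,1],bins=np.arange(-.3,.3,.02)))
```

```text
[[ 0.     0.015 -1.     0.52 ]
 [ 0.007 -1.    -0.015  0.009]
 [-1.    -0.007 -0.     0.36 ]
 [ 0.     0.     0.     1.   ]]
24282 [0.01711212 0.018908   0.02066486]
(array([  37,   41,   75,   88, 1330, 1532, 1656, 1611,  623,  646,  964,
       1008, 2223, 2429, 2479, 2542, 2273, 2138,    0,   25,    3,    5,
         39,   17]), array([0.3 , 0.32, 0.34, 0.36, 0.38, 0.4 , 0.42, 0.44, 0.46, 0.48, 0.5 ,
       0.52, 0.54, 0.56, 0.58, 0.6 , 0.62, 0.64, 0.66, 0.68, 0.7 , 0.72,
       0.74, 0.76, 0.78])) (array([   0,    0,    0,    0,   17,   58,  718, 1402, 1251, 1341, 1366,
       1370, 1365, 1430, 1415, 1345, 1248, 1146, 1067,  654,  665, 1164,
       1333, 1212,  741,   60,   49,  572,   65]), array([-3.00000000e-01, -2.80000000e-01, -2.60000000e-01, -2.40000000e-01,
       -2.20000000e-01, -2.00000000e-01, -1.80000000e-01, -1.60000000e-01,
       -1.40000000e-01, -1.20000000e-01, -1.00000000e-01, -8.00000000e-02,
       -6.00000000e-02, -4.00000000e-02, -2.00000000e-02,  2.77555756e-16,
        2.00000000e-02,  4.00000000e-02,  6.00000000e-02,  8.00000000e-02,
        1.00000000e-01,  1.20000000e-01,  1.40000000e-01,  1.60000000e-01,
        1.80000000e-01,  2.00000000e-01,  2.20000000e-01,  2.40000000e-01,
        2.60000000e-01,  2.80000000e-01]))
```

View pics/w1.png

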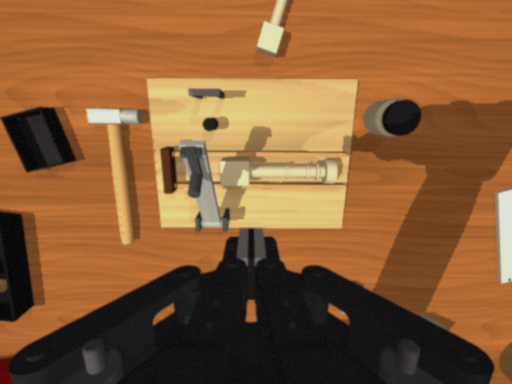

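Run:
```python
from h import *
D=np.load("w1.npz");W=D["W"]
z=W[...,2]; m=((z>.012)&(z<.024)&(D["d"]>0)).astype(np.uint8);m[235:]=0
n,L,st,ce=cv2.connectedComponentsWithStats(m);
big=[i for i in range(1,n) if st[i,4]>800 and 140<ce[i,0]<365]
print(st[big])
Q=W[np.isin(L,big)][:,:2]
# edge lines: per-column/row extremes, robust fit
def line(pts):
    vx,vy,x0,y0=cv2.fitLine(pts.astype(np.float32),cv2.DIST_HUBER,0,.001,.001).ravel();return vx,vy,x0,y0
def ext(ax,sgn,lo,hi):
    o=1-ax;b=np.arange(lo,hi,.005);out=[]
    for a in b:
        s=Q[(Q[:,o]>=a)&(Q[:,o]<a+.005)]
        if len(s)>5:
            v=np.percentile(sgn*s[:,ax],99.5)*sgn;p=[0,0];p[o]=a+.0025;p[ax]=v;out.append(p)
    out=np.array(out);med=np.median(out[:,ax]);out=out[abs(out[:,ax]-med)<.012];return line(out),len(out),med
E={}
for nm,a in dict(ymax=(1,1,.40,.64),ymin=(1,-1,.40,.64),xmax=(0,1,-.14,.18),xmin=(0,-1,-.14,.18)).items():
    (vx,vy,x0,y0),k,med=ext(*a); ang=np.degrees(np.arctan2(vy,vx)); ang=(ang+45)%90-45
    E[nm]=(x0,y0);print(nm,round(ang,2),np.round((x0,y0),4),k)
print(cv2.minAreaRect(Q.astype(np.float32)))
def show(t,mask):
    S=W[mask];print(t,len(S),np.round(S.mean(0),4),np.round(np.percentile(S,2,0),4),np.round(np.percentile(S,98,0),4))
def near(t,x0,x1,y0,y1,z0,z1):
    show(t,(D["d"]>0)&(W[...,0]>x0)&(W[...,0]<x1)&(W[...,1]>y0)&(W[...,1]<y1)&(z>z0)&(z<z1))
near("arch top",.59,.66,.04,.15,.08,.095)
near("buffer",.55,.61,.05,.13,.045,.06)
near("stop top",.44,.56,.13,.19,.046,.058)
near("block top",.45,.55,-.02,.12,.056,.068)
near("foot top",.45,.55,-.18,-.07,.05,.068)
near("bar",.37,.56,.05,.13,.09,.25)
```

```text
[[  146    78   212   150 21547]]
ymax 0.42 [0.52   0.1875] 48
ymin 0.8 [ 0.5165 -0.1678] 48
xmax 0.71 [0.6555 0.0115] 64
xmin 0.61 [0.3838 0.033 ] 51
((0.5191783905029297, 0.009933069348335266), (0.27449607849121094, 0.36031374335289), 0.6425831913948059)
arch top 254 [0.6272 0.0806 0.0898] [0.6223 0.0581 0.0874] [0.6322 0.1031 0.0917]
buffer 155 [0.5807 0.08   0.0547] [0.5706 0.07   0.0509] [0.5911 0.0908 0.0567]
stop top 447 [0.502  0.1563 0.0523] [0.4634 0.1493 0.0468] [0.5391 0.1647 0.0544]
block top 752 [0.5014 0.0382 0.0627] [0.4795 0.0144 0.0608] [0.5224 0.0619 0.0646]
foot top 467 [ 0.5037 -0.112   0.0558] [ 0.4854 -0.1348  0.0503] [ 0.5206 -0.073   0.0636]
bar 1635 [0.5122 0.0767 0.1615] [0.443  0.0645 0.094 ] [0.5587 0.0931 0.2002]
```

Emit:
apply_moves(
  commands=[
    [0.02,0.045,0.01,0,-1],
    [0.06,0.09,0.021,0,-1],
    [0.1,0.135,0.021,0,-1],
    [0.13,0.186,0.021,0,-1],
    [0.16,0.186,0.021,0,-1],
    [0.2,0.186,0.021,0,-1],
    [0.24,0.186,0.021,0,-1],
    [0.27,0.186,0.021,0,-1],
    [0.295,0.186,0.021,0,-1],
    [0.305,0.186,0.021,0,-1],
    [0.305,0.186,0.021,0,-1],
  ],
)

```text
time: 3.9
ee_pos: [0.5002, -0.1757, 0.0541]
tcp_rot: [-87.7, 89.6, 93.0]
wrist_force: [0.4, 0.3, -0.4]
opening: 0.0001
```

Emit:
apply_moves(
  commands=[
    [0.008,0,-0.002,0,-1],
    [0.008,-0.012,-0.002,0,-1],
    [0.008,-0.022,-0.002,0,-1],
    [0.008,-0.032,-0.002,0,-1],
    [0.008,-0.042,-0.002,0,-1],
    [0.008,-0.052,-0.002,0,-1],
    [0.008,-0.062,-0.002,0,-1],
    [0.008,-0.072,-0.002,0,-1],
    [0.008,-0.082,-0.002,0,-1],
    [0.008,-0.092,-0.002,0,-1],
    [0.008,-0.098,-0.002,0,-1],
    [0.008,-0.102,-0.002,0,-1],
  ],
)

```text
time: 5.1
ee_pos: [0.5008, -0.073, 0.0468]
tcp_rot: [-86.3, 89.6, 94.4]
wrist_force: [0.9, -1.4, 1.2]
opening: 0.0002
```

Emit:
apply_moves(
  commands=[
    [0,-0.003,0,0,-1],
    [0,-0.006,0,0,-1],
    [0,-0.008,0,0,-1],
    [0,-0.01,0,0,-1],
  ],
)

```text
time: 5.5
ee_pos: [0.5007, -0.063, 0.0468]
tcp_rot: [-85.5, 89.6, 95.2]
wrist_force: [-1.2, -4.4, 0.9]
opening: 0.0
```

Emit:
apply_moves(
  commands=[
    [0,-0.002,0,0,-1],
    [0,-0.004,0,0,-1],
    [0,-0.004,0,0,-1],
  ],
)

```text
time: 5.8
ee_pos: [0.5006, -0.0625, 0.0471]
tcp_rot: [41.0, 89.9, -138.4]
wrist_force: [-2.0, -23.2, 1.4]
opening: -0.0003
```

Emit:
apply_moves(
  commands=[
    [0,0.02,0,0,-1],
    [-0.03,0.03,0,0,-1],
    [-0.08,0.03,0,0,-1],
    [-0.13,0.03,0,0,-1],
    [-0.18,0.03,0,0,-1],
    [-0.23,0.03,0,0,-1],
    [-0.26,0.03,0,0,-1],
    [-0.26,0.03,0,0,-1],
  ],
)

```text
time: 6.6
ee_pos: [0.502, -0.0924, 0.3117]
tcp_rot: [167.0, 89.7, -12.5]
wrist_force: [0.7, -1.0, -0.3]
opening: 0.0
```

```bash
cat > look.py <<'E'
from h import *
import sys
o=np.array([.5309,.080,0]);y=np.radians(.65);J=np.array([[np.cos(y),-np.sin(y),0],[np.sin(y),np.cos(y),0],[0,0,1]])
T=tool_T();print(np.round(T,4))
c=cams.camera("wrist");cv2.imwrite(f"pics/{sys.argv[1]}.png",c["frame"])
M=T@c["mount"];W=cloud(c)@M[:3,:3].T+M[:3,3];G=(W-o)@J;V=c["depth"]>0
np.savez(sys.argv[1]+".npz",G=G,d=c["depth"],f=c["frame"])
def near(t,x0,x1,y0,y1,z0,z1):
    S=G[V&(G[...,0]>x0)&(G[...,0]<x1)&(G[...,1]>y0)&(G[...,1]<y1)&(G[...,2]>z0)&(G[...,2]<z1)]
    if len(S): print(t,len(S),np.round(1e3*S.mean(0),1),np.round(1e3*np.percentile(S,2,0),1),np.round(1e3*np.percentile(S,98,0),1))
    else: print(t,"none")
    return S
near("arch top",.06,.13,-.03,.03,.08,.095)
near("buffer",.03,.07,-.03,.03,.045,.06)
near("stop top",-.08,.02,.06,.1,.046,.055)
near("block top",-.07,.01,-.07,.072,.058,.068)
near("foot",-.07,.01,-.25,-.09,.045,.068)
S=near("bar",-.13,.05,-.03,.03,.075,.25)
if len(S): # bar slope
    print("bar/knob hist", np.histogram(S[:,0],bins=np.arange(-.13,.06,.02)))
    for a in np.arange(-.12,.05,.01):
        s=S[(S[:,0]>a)&(S[:,0]<a+.01)]
        if len(s): print(round(a+.005,3),np.round(np.percentile(s[:,2],[5,50,95]),3),np.round(np.percentile(s[:,1],[5,95]),3))
E
python3 look.py w2
```

```text
[[ 0.0058  0.01   -0.9999  0.502 ]
 [-0.0013 -0.9999 -0.01   -0.0924]
 [-1.      0.0013 -0.0057  0.3117]
 [ 0.      0.      0.      1.    ]]
arch top 348 [95.7 -1.8 89.3] [ 91.3 -23.4  83. ] [100.4  21.7  91.5]
buffer 227 [49.4 -1.7 54. ] [ 39.1 -10.9  46.4] [59.8  9.  56.4]
stop top 44 [-60.2  72.7  51.1] [-69.1  69.2  46.5] [-27.1  84.2  53.7]
block top 159 [-22.3  25.6  62. ] [-51.8  19.4  58.2] [-9.8 60.9 64.2]
foot 516 [ -29.4 -114.2   55.6] [ -49.5 -130.2   45.9] [-11.2 -91.1  63.1]
bar 3443 [-20.4  -4.7 157.4] [-106.   -15.7   77.4] [ 32.4  13.  199.7]
bar/knob hist (array([ 44, 189, 253, 297, 410, 719, 577, 789, 165]), array([-0.13, -0.11, -0.09, -0.07, -0.05, -0.03, -0.01,  0.01,  0.03,
        0.05]))
-0.115 [0.075 0.076 0.076] [-0.028  0.026]
-0.105 [0.076 0.079 0.083] [-0.015  0.012]
-0.095 [0.079 0.087 0.091] [-0.015  0.013]
-0.085 [0.087 0.096 0.1  ] [-0.015  0.013]
-0.075 [0.096 0.104 0.108] [-0.015  0.013]
-0.065 [0.104 0.113 0.117] [-0.015  0.012]
-0.055 [0.113 0.121 0.126] [-0.015  0.013]
-0.045 [0.122 0.129 0.134] [-0.015  0.013]
-0.035 [0.131 0.139 0.193] [-0.015  0.011]
-0.025 [0.141 0.185 0.197] [-0.015  0.005]
-0.015 [0.149 0.177 0.19 ] [-0.015  0.002]
-0.005 [0.156 0.17  0.18 ] [-0.015  0.003]
0.005 [0.164 0.177 0.188] [-0.015  0.004]
0.015 [0.173 0.189 0.201] [-0.015  0.008]
0.025 [0.182 0.194 0.2  ] [-0.015  0.01 ]
0.035 [0.185 0.188 0.191] [-0.015  0.013]
```

View pics/w2.png

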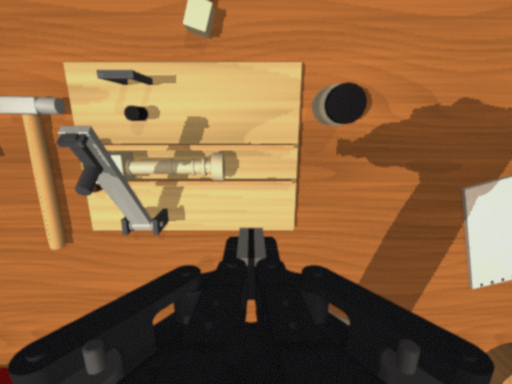

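The leg foot is at jig y of -130 mm, so the leg is home. The bar is still up, at (105,165) in the picture. The knob leans back at about (88,180). Next I'll move over the bar behind the knob.

Emit:
apply_moves(
  commands=[
    [0,-0.045,0.015,0,-1],
    [0,-0.09,0.031,0,-1],
    [0,-0.135,0.031,0,-1],
    [0,-0.1723,0.031,0,-1],
    [0,-0.1723,0.031,0,-1],
    [0.04,-0.1723,0.031,0,-1],
    [0.08,-0.1723,0.031,0,-1],
    [0.12,-0.1723,0.031,0,-1],
    [0.145,-0.1723,0.031,0,-1],
    [0.15,-0.1723,0.031,0,-1],
    [0.15,-0.1723,0.031,0,-1],
  ],
)

```text
time: 7.75
ee_pos: [0.4715, 0.0381, 0.1574]
tcp_rot: [-87.9, 88.3, 95.7]
wrist_force: [0.4, 0.7, 0.5]
opening: 0.0002
```

Emit:
apply_moves(
  commands=[
    [-0.05,0,0,0,-1],
    [-0.05,0,0,0,-1],
    [-0.05,0,0,0,-1],
  ],
)

```text
time: 8.05
ee_pos: [0.473, 0.0364, 0.2103]
tcp_rot: [-96.8, 88.3, 86.8]
wrist_force: [0.6, -0.8, -0.1]
opening: 0.0002
```

Run:
```python
from h import *
o=bot.get_obs();print(o["q"],o["qd"],o["wrist_force"],o["torque"],o["joint_efforts"]);print(np.round(tool_T(),4))
```

```text
[  3.37461037  -5.95130946  -3.12892553  92.6252248    1.70343504
 179.76142063] [ 0.13225686  0.53318731 -2.72510538 -0.92060007  0.03614992 -0.05755721] [ 0.63960329 -0.75209277 -0.14166776] [-0.03060814  0.01243476 -0.02465312] [-2.55900883e-02 -4.13905871e+01  4.84126174e+01  2.77093565e-01
  9.95477987e-02 -4.86807054e-03]
[[ 0.0017  0.0631 -0.998   0.473 ]
 [ 0.0299 -0.9976 -0.063   0.0364]
 [-0.9996 -0.0297 -0.0036  0.2103]
 [ 0.      0.      0.      1.    ]]
```

Emit:
apply_moves(
  commands=[
    [-0.04,0,0,-0.14,-1],
    [-0.08,0,0,-0.28,-1],
    [-0.1,0,0,-0.42,-1],
    [-0.1,0,0,-0.56,-1],
    [-0.1,0,0,-0.7,-1],
    [-0.1,0,0,-0.84,-1],
    [-0.1,0,0,-0.98,-1],
    [-0.1,0,0,-1.12,-1],
    [-0.1,0,0,-1.26,-1],
    [-0.1,0,0,-1.4,-1],
    [-0.1,0,0,-1.54,-1],
    [-0.1,0,0,-1.6,-1],
  ],
)

```text
time: 9.25
ee_pos: [0.473, 0.0332, 0.3106]
tcp_rot: [170.3, 88.3, 85.8]
wrist_force: [0.1, -0.1, 0.6]
opening: 0.0003
```

Emit:
apply_moves(
  commands=[
    [0,0,0,-0.14,-1],
    [0,0,0,-0.28,-1],
    [0,0,0,-0.42,-1],
    [0,0,0,-0.56,-1],
    [0,0,0,-0.7,-1],
    [0,0,0,-0.84,-1],
    [0,0,0,-0.98,-1],
    [0,0,0,-1.12,-1],
    [0,0,0,-1.26,-1],
    [0,0,0,-1.4,-1],
    [0,0,0,-1.49,-1],
    [0,0,0,-1.49,-1],
  ],
)

```text
time: 10.45
ee_pos: [0.4732, 0.0331, 0.3109]
tcp_rot: [83.9, 88.3, 84.9]
wrist_force: [0.4, -0.1, -0.0]
opening: 0.0
```

Run:
```python
from h import *
o=bot.get_obs();print(o["q"]);T=tool_T();print(np.round(T,4)); print(T[:3,:3].T@(np.array([.469,.0795,.21])-T[:3,3]))
```

```text
[  2.98513019  -3.030621    10.97345444 103.76256721   1.69650102
   1.98709537]
[[ 0.0027 -0.0175  0.9998  0.4732]
 [ 0.0298  0.9994  0.0174  0.0331]
 [-0.9996  0.0297  0.0032  0.3109]
 [ 0.      0.      0.      1.    ]]
[ 0.10223822  0.04342169 -0.00367256]
```

Emit:
apply_moves(
  commands=[
    [0,0.03,-0.004,0,-1],
    [0.02,0.0414,-0.004,0,-1],
    [0.06,0.0414,-0.004,0,-1],
    [0.1,0.0414,-0.004,0,-1],
    [0.13,0.0414,-0.004,0,-1],
    [0.15,0.0414,-0.004,0,-1],
    [0.162,0.0414,-0.004,0,-1],
    [0.167,0.0414,-0.004,0,-1],
    [0.167,0.0414,-0.004,0,-1],
  ],
)

```text
time: 11.35
ee_pos: [0.469, 0.0794, 0.1455]
tcp_rot: [83.6, 88.3, 84.6]
wrist_force: [-1.6, -0.8, 0.3]
opening: -0.0001
```

Run:
```python
from h import *
T=tool_T();print(np.round(T,4))
c=cams.camera("side");s=cv2.resize(c["frame"][70:270,160:340],None,fx=3,fy=3,interpolation=3);cv2.imwrite("pics/s2.png",s)
```

```text
[[ 0.0028 -0.0165  0.9999  0.469 ]
 [ 0.0298  0.9994  0.0164  0.0794]
 [-0.9996  0.0297  0.0033  0.1455]
 [ 0.      0.      0.      1.    ]]
```

View pics/s2.png

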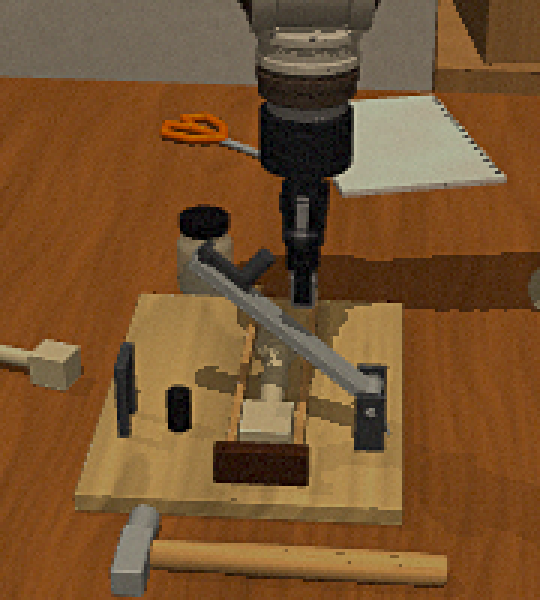

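Emit:
apply_moves(
  commands=[
    [0.01,0,0,0,-1],
    [0.018,0,0,0,-1],
    [0.023,0,0.001,0,-1],
    [0.025,-0.001,0.008,0,-1],
    [0.027,-0.001,0.015,0,-1],
    [0.029,-0.001,0.022,0,-1],
    [0.034,-0.001,0.027,0,-1],
    [0.039,-0.001,0.031,0,-1],
    [0.044,-0.0015,0.036,0,-1],
    [0.0475,-0.0015,0.04,0,-1],
    [0.0475,-0.0015,0.04,0,-1],
  ],
)

```text
time: 12.5
ee_pos: [0.5086, 0.08, 0.0981]
tcp_rot: [87.1, 88.3, 88.0]
wrist_force: [-6.7, 0.6, 6.8]
opening: -0.0004
```

Emit:
apply_moves(
  commands=[
    [0.005,0,0.003,0,-1],
    [0.01,0,0.007,0,-1],
    [0.015,0,0.011,0,-1],
    [0.02,0,0.014,0,-1],
    [0.025,-0.001,0.017,0,-1],
    [0.03,-0.001,0.018,0,-1],
    [0.034,-0.001,0.018,0,-1],
    [0.035,-0.001,0.018,0,-1],
    [0.035,-0.001,0.018,0,-1],
  ],
)

```text
time: 13.4
ee_pos: [0.5265, 0.0803, 0.064]
tcp_rot: [86.5, 88.3, 87.5]
wrist_force: [-4.8, -1.0, 11.3]
opening: -0.0003
```

Run:
```python
from h import *
T=tool_T();print(np.round(T,4),bot.get_obs()["wrist_force"])
c=cams.camera("side");s=cv2.resize(c["frame"][120:250,180:300],None,fx=4.5,fy=4.5,interpolation=3);cv2.imwrite("pics/s3.png",s)
```

```text
[[ 0.0013 -0.0165  0.9999  0.5265]
 [ 0.03    0.9994  0.0165  0.0803]
 [-0.9995  0.03    0.0018  0.064 ]
 [ 0.      0.      0.      1.    ]] [-4.77792479 -1.01914236 11.29999767]
```

View pics/s3.png

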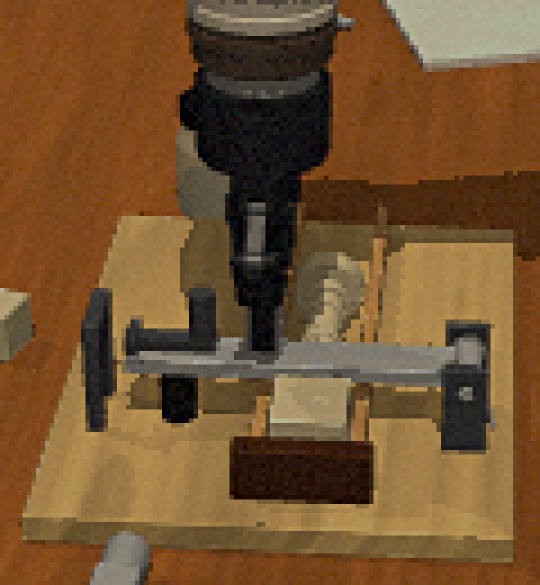

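Emit:
apply_moves(
  commands=[
    [0.001,0,0,0,-1],
    [0.002,0,0,0,-1],
    [0.003,0,0,0,-1],
    [0.003,0,0,0,-1],
  ],
)

```text
time: 13.85
ee_pos: [0.5266, 0.0804, 0.0637]
tcp_rot: [83.1, 88.3, 84.1]
wrist_force: [-10.8, -2.9, 24.2]
opening: 0.0002
```

Emit:
apply_moves(
  commands=[
    [0.0025,0,0.003,0,-1],
    [0.0025,0,0.007,0,-1],
    [0.0025,0,0.011,0,-1],
    [0.0025,0,0.015,0,-1],
    [0.0025,0,0.019,0,-1],
    [0.0025,0,0.023,0,-1],
    [0.0025,0,0.027,0,-1],
    [0.0025,0,0.031,0,-1],
    [0.0025,0,0.034,0,-1],
    [0.0025,0,0.037,0,-1],
    [0.0025,0,0.039,0,-1],
    [0.0025,0,0.041,0,-1],
  ],
)

```text
time: 15.05
ee_pos: [0.5668, 0.0812, 0.0636]
tcp_rot: [83.9, 88.2, 84.8]
wrist_force: [-10.8, -0.3, 21.2]
opening: 0.0
```

Emit:
apply_moves(
  commands=[
    [0.002,0,0.002,0,-1],
    [0.002,0,0.004,0,-1],
    [0.002,0,0.005,0,-1],
    [0.002,0,0.006,0,-1],
    [0.002,0,0.007,0,-1],
    [0.002,0,0.007,0,-1],
  ],
)

```text
time: 15.65
ee_pos: [0.5693, 0.0814, 0.0632]
tcp_rot: [98.6, 88.2, 99.5]
wrist_force: [-31.8, -2.3, 29.9]
opening: 0.0003
```

Emit:
apply_moves(
  commands=[
    [0,0,-0.002,0,-1],
    [0,0,-0.005,0,-1],
    [0,0,-0.005,0,-1],
  ],
)

```text
time: 15.95
ee_pos: [0.5657, 0.0814, 0.0648]
tcp_rot: [90.7, 88.2, 91.6]
wrist_force: [2.4, 0.9, 7.9]
opening: 0.0
```

Run:
```python
from h import *
print(bot.get_obs()["ee_pos"],bot.get_obs()["wrist_force"])
c=cams.camera("side");s=cv2.resize(c["frame"][120:250,180:300],None,fx=4.5,fy=4.5,interpolation=3);cv2.imwrite("pics/s4.png",s)
```

```text
[0.56573769 0.08144523 0.06484611] [2.35242999 0.86341369 7.89228564]
```

View pics/s4.png

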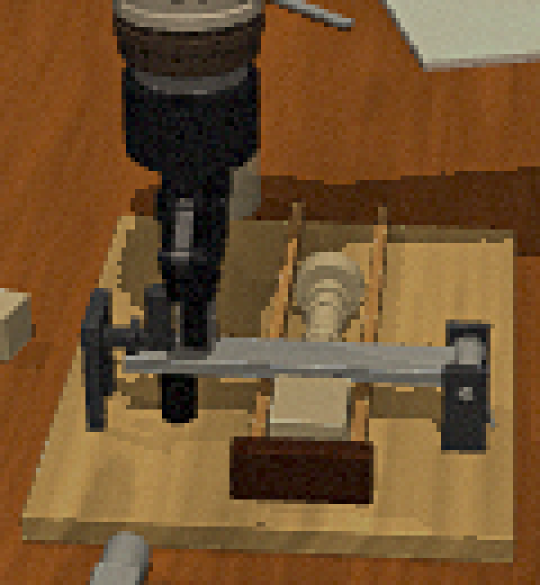

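The bolt is now in the arch: the knob is at (155,310) and the arch at (95,360) in the crop. Next I'll lift off gently.

Emit:
apply_moves(
  commands=[
    [-0.003,0,-0.001,0,-1],
    [-0.006,0,-0.002,0,-1],
    [-0.01,0,-0.003,0,-1],
    [-0.02,0,-0.004,0,-1],
    [-0.045,0,-0.005,0,-1],
    [-0.09,0,-0.005,0,-1],
    [-0.14,0,-0.02,0,-1],
    [-0.19,0,-0.06,0,-1],
    [-0.23,0,-0.1,0,-1],
    [-0.25,0,-0.13,0,-1],
    [-0.25,0,-0.13,0,-1],
    [-0.25,0,-0.13,0,-1],
  ],
)

```text
time: 17.2
ee_pos: [0.4357, 0.0716, 0.3165]
tcp_rot: [84.5, 88.2, 85.4]
wrist_force: [0.4, -0.2, -1.0]
opening: -0.0005
```

```bash
cat >> look.py <<'E'
near("knob top",.03,.09,-.02,.02,.097,.125)
near("bar top mid",-.09,.0,-.012,.012,.055,.085)
c=cams.camera("side");G=(world(c)-o)@J;V=c["depth"]>0
print("side:");near("knob",.03,.085,-.02,.02,.092,.125);near("bar",-.09,.02,-.015,.015,.055,.085)
E
python3 look.py w3
python3 - <<'E'
import cv2,numpy as np,sys
sys.path.insert(0,'.')
f=np.load("w3.npz")["f"];cv2.imwrite("pics/w3c.png",f)
E
```

```text
[[ 0.0025 -0.0167  0.9999  0.4357]
 [ 0.0316  0.9994  0.0166  0.0716]
 [-0.9995  0.0316  0.0031  0.3165]
 [ 0.      0.      0.      1.    ]]
arch top none
buffer none
stop top 440 [-34.   77.   52.7] [-70.6  69.1  49.7] [ 6.1 84.7 54.5]
block top 1199 [-38.5  30.5  64.1] [-67.4 -15.4  60.9] [-11.6  67.3  67.9]
foot 505 [ -35.1 -113.3   55.5] [ -52.5 -129.8   45.9] [-14.2 -91.5  63.5]
bar 78 [-120.1   -3.1   75.6] [-129.9  -28.1   75. ] [-109.8   26.7   76.9]
bar/knob hist (array([72,  6,  0,  0,  0,  0,  0,  0,  0]), array([-0.13, -0.11, -0.09, -0.07, -0.05, -0.03, -0.01,  0.01,  0.03,
        0.05]))
-0.115 [0.075 0.075 0.077] [-0.028  0.026]
-0.105 [0.075 0.075 0.076] [-0.026  0.025]
knob top none
bar top mid 845 [-45.9   0.1  67.9] [-87.6 -10.9  65.4] [-2.3 11.2 70.4]
side:
knob 49 [ 56.2   5.  103.9] [49.7 -5.3 93.2] [ 62.7  10.4 112.7]
bar 289 [-35.5   3.5  67.1] [-88.5 -13.6  57.6] [17.1 14.8 71.6]
```

View pics/w3c.png

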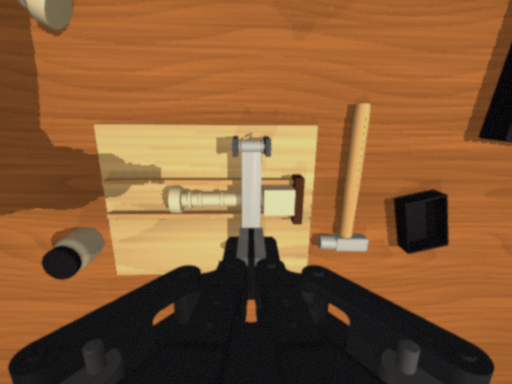

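Run:
```python
from h import *
o=np.array([.5309,.080,0]);y=np.radians(.65);J=np.array([[np.cos(y),-np.sin(y),0],[np.sin(y),np.cos(y),0],[0,0,1]])
for n in("scene","side"):
    c=cams.camera(n);G=(world(c)-o)@J;V=c["depth"]>0
    for t,(x0,x1,z0,z1) in dict(knob=(.03,.085,.093,.13),arch=(.085,.12,.03,.095)).items():
        S=G[V&(abs(G[...,1])<.03)&(G[...,0]>x0)&(G[...,0]<x1)&(G[...,2]>z0)&(G[...,2]<z1)]
        if len(S):print(n,t,len(S),np.round(1e3*np.percentile(S,[2,50,98],axis=0)[:,[0,1,2]],1).tolist())
    print([(r["rect"],r["confidence"]) for r in cams.spot_in("knob",n)][:2])
    a=(200,160,320,260) if n=="scene" else (180,120,300,250)
    cv2.imwrite(f"pics/{n}9.png",cv2.resize(c["frame"][a[1]:a[3],a[0]:a[2]],None,fx=4.5,fy=4.5,interpolation=3))
```

```text
scene knob 32 [[50.9, -6.5, 94.3], [61.0, -0.7, 104.6], [67.3, 5.7, 110.1]]
scene arch 163 [[88.8, -23.5, 32.2], [99.0, -0.8, 76.8], [105.1, 21.3, 90.1]]
[]
side knob 49 [[49.7, -5.4, 93.6], [56.4, 5.8, 106.1], [62.7, 10.5, 112.3]]
side arch 166 [[86.7, -20.0, 31.5], [94.2, 17.5, 73.4], [100.5, 26.6, 92.2]]
[([205.0, 179.4, 220.0, 195.7], 0.61)]
```

View pics/side9.png

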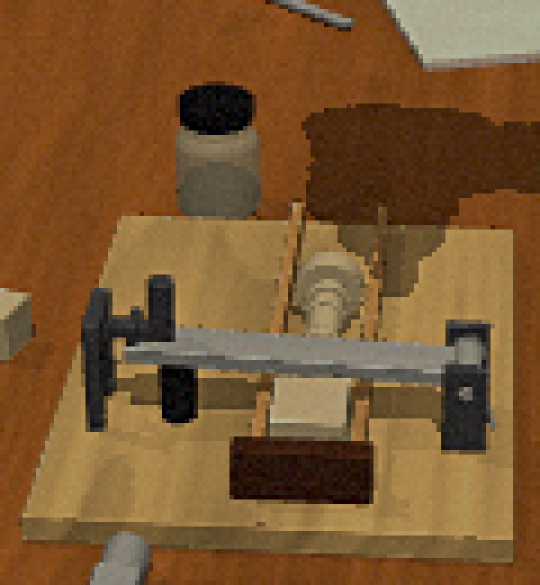

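In the side depth image the knob reads 38 mm short of the arch's middle, and a fully home bolt should read about 38.5 mm. So the bolt is home, and the bar is holding. I'm handing the job in.

```bash
python3 -c "
from workcell import bot
print(bot.job_done())"
```

```text
the job is handed in; nothing more can be done
None
```

The job is done and handed in at about 17.5 s of the 51 s allowed; no verdict was reported.

**What I did:**
1. I pushed the middle-sized leg, the one in the trough, along until it stopped dead against the end stop at about 23 N.
2. I pressed the bar down behind the knob with the shut fingers, onto its rubber buffer. The knob was not touched, so the bolt was still drawn back.
3. I kept pressing at 20–30 N and slid along the bar, pushing the bolt until it hit a hard stop at about 32 N.
4. I lifted clear. The arm was touching nothing at hand-in.

**Last checks:**
- **Leg:** the foot end measured −130 mm in the jig's frame, which matches fully home.
- **Bar:** it stayed down after release. Its top sits about 68 mm above the bench, which matches the expected 0.04 rad at rest.
- **Bolt:** the knob measured about 38 mm short of the arch's middle, against an expected 38.5 mm at full slide. The knob's absolute position was less certain: the side camera read it about 2–3 mm short and the scene camera about 2 mm over. The side camera's reading of the arch was short by the same amount.
- **Hammer, jar and tray:** they look undisturbed, but I did not measure them.

**One hitch:** the last wrist joint hit its range limit on the first approach to the bar, so the arm stopped about 4 cm short sideways. Nothing was touched. I turned the gripper half a turn and carried on, with a harmless tool tilt of about 1.7°.

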